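# Find the loose clamp screw and flag it

## Task

One of the three clamp stations on the bench has a clamp screw that has worked loose. Try the wing handles with a gentle twist, never more than about 0.7 N m, until you find the screw that gives, turn that one about 20 degrees so that there is no doubt and leave it so, then flag that station alone: pull its T-grip flag pin out and turn it a quarter turn so that it rests in its notch and stays out. Leave everything else on the bench alone.

Things in the scene. Friction and masses are not known exactly. Their poses are not given: they have to be found in the camera images.
- wing_a_grip (a point): Station a: wing handle, a dark steel bar on edge on the clamp screw: 64 mm long (own x), 12 mm thick (y), from 19 mm below to 11 mm above this point. The point is on the screw's axis, 40 mm out from the deck. z: the axis, square out of the sloping deck; x: along the bar, up the slope, starting within 0.2 rad of straight up. Below it a boss 26 mm wide, 19 mm high.
- wing_a_tip (a point): Station a: upper end of the wing handle, 32 mm from the screw's axis (8 mm here is 0.25 rad). A tight screw does not turn below 0.9 N m, its handle springs back; the loose one turns at 0.15 to 0.3 N m, either way, for at least 0.7 rad, and stays where left. Nothing else tells them apart; letter and place mean nothing.
- windup_a (a joint): Station a: how far the handle is wound up on its springy shank against the screw (rad, counter-clockwise seen from above positive): 0 when let go, 0.02 rad for each 0.1 N m of twist, either way.
- tee_a_grip (a point): Station a: centre of the flag pin's black T-grip, 76 mm left and 16 mm down-slope of the wing, parallel to the screw. 38 mm long (own y), 12 mm thick (x), 24 mm tall (z, out of the deck), on a 9 mm stem; starts home: level across the slope, this point 46 mm out from the deck. The stem's cross bar sits in a slot of a steel collar 43 mm wide, 20 mm high.
- pin_a (a joint): Station a: how far the flag pin is out (m): 0 home, 0.011 resting in its notch, 0.0145 on the collar's rim, 0.022 stop. A spring pulls it home with 6 N at 0, 10 N at the stop. Pull straight out over 0.0145, turn a quarter turn (90 degrees, within 8) either way, let it down into the notch: it stays out.
- stand_a: Station a, fixed: grey sloping block, foot plate 140 x 136 mm, deck sloping 22 degrees, low edge to the robot. Origin: centre of the foot's underside; x away from the robot, y left. A lock cylinder under a strap lies mid-deck, 15 mm high. A 10 mm guard hoop's level bar is 57 mm up-slope of the wing's axis, 112 mm out from the deck: reach them along their axes, tool tilted.
- wing_b_grip (a point): Station b: wing handle, a dark steel bar on edge on the clamp screw: 64 mm long (own x), 12 mm thick (y), from 19 mm below to 11 mm above this point. The point is on the screw's axis, 40 mm out from the deck. z: the axis, square out of the sloping deck; x: along the bar, up the slope, starting within 0.2 rad of straight up. Below it a boss 26 mm wide, 19 mm high.
- wing_b_tip (a point): Station b: upper end of the wing handle, 32 mm from the screw's axis (8 mm here is 0.25 rad). A tight screw does not turn below 0.9 N m, its handle springs back; the loose one turns at 0.15 to 0.3 N m, either way, for at least 0.7 rad, and stays where left. Nothing else tells them apart; letter and place mean nothing.
- windup_b (a joint): Station b: how far the handle is wound up on its springy shank against the screw (rad, counter-clockwise seen from above positive): 0 when let go, 0.02 rad for each 0.1 N m of twist, either way.
- tee_b_grip (a point): Station b: centre of the flag pin's black T-grip, 76 mm left and 16 mm down-slope of the wing, parallel to the screw. 38 mm long (own y), 12 mm thick (x), 24 mm tall (z, out of the deck), on a 9 mm stem; starts home: level across the slope, this point 46 mm out from the deck. The stem's cross bar sits in a slot of a steel collar 43 mm wide, 20 mm high.
- pin_b (a joint): Station b: how far the flag pin is out (m): 0 home, 0.011 resting in its notch, 0.0145 on the collar's rim, 0.022 stop. A spring pulls it home with 6 N at 0, 10 N at the stop. Pull straight out over 0.0145, turn a quarter turn (90 degrees, within 8) either way, let it down into the notch: it stays out.
- stand_b: Station b, fixed: grey sloping block, foot plate 140 x 136 mm, deck sloping 22 degrees, low edge to the robot. Origin: centre of the foot's underside; x away from the robot, y left. A lock cylinder under a strap lies mid-deck, 15 mm high. A 10 mm guard hoop's level bar is 57 mm up-slope of the wing's axis, 112 mm out from the deck: reach them along their axes, tool tilted.
- wing_c_grip (a point): Station c: wing handle, a dark steel bar on edge on the clamp screw: 64 mm long (own x), 12 mm thick (y), from 19 mm below to 11 mm above this point. The point is on the screw's axis, 40 mm out from the deck. z: the axis, square out of the sloping deck; x: along the bar, up the slope, starting within 0.2 rad of straight up. Below it a boss 26 mm wide, 19 mm high.
- wing_c_tip (a point): Station c: upper end of the wing handle, 32 mm from the screw's axis (8 mm here is 0.25 rad). A tight screw does not turn below 0.9 N m, its handle springs back; the loose one turns at 0.15 to 0.3 N m, either way, for at least 0.7 rad, and stays where left. Nothing else tells them apart; letter and place mean nothing.
- windup_c (a joint): Station c: how far the handle is wound up on its springy shank against the screw (rad, counter-clockwise seen from above positive): 0 when let go, 0.02 rad for each 0.1 N m of twist, either way.
- tee_c_grip (a point): Station c: centre of the flag pin's black T-grip, 76 mm left and 16 mm down-slope of the wing, parallel to the screw. 38 mm long (own y), 12 mm thick (x), 24 mm tall (z, out of the deck), on a 9 mm stem; starts home: level across the slope, this point 46 mm out from the deck. The stem's cross bar sits in a slot of a steel collar 43 mm wide, 20 mm high.
- pin_c (a joint): Station c: how far the flag pin is out (m): 0 home, 0.011 resting in its notch, 0.0145 on the collar's rim, 0.022 stop. A spring pulls it home with 6 N at 0, 10 N at the stop. Pull straight out over 0.0145, turn a quarter turn (90 degrees, within 8) either way, let it down into the notch: it stays out.
- stand_c: Station c, fixed: grey sloping block, foot plate 140 x 136 mm, deck sloping 22 degrees, low edge to the robot. Origin: centre of the foot's underside; x away from the robot, y left. A lock cylinder under a strap lies mid-deck, 15 mm high. A 10 mm guard hoop's level bar is 57 mm up-slope of the wing's axis, 112 mm out from the deck: reach them along their axes, tool tilted.
- pliers: red-handled pliers lying, 145 mm; bystander, leave alone. Origin: centre of its underside.
- wax_block: pale round block of wax, 50 mm wide, 74 mm tall; bystander, leave alone. Origin: centre of its underside.
- cylinder_2: brass lock cylinder lying, 33 x 63 mm, 17 mm high; bystander, leave alone. Origin: centre of its underside.
- screwdriver_amber: screwdriver with an amber handle lying, 208 mm; bystander, leave alone. Origin: centre of its underside.
- file_flat: file with a wooden handle lying, 238 mm; bystander, leave alone. Origin: centre of its underside.
- oiler: grey oil can with a spout, 143 mm tall; bystander, leave alone. Origin: centre of its underside.

How it is judged:
By the outcome, as a careful person would: the job done as asked, in the order asked, and still so for the second after the job is handed in, with the robot touching nothing.
It also fails if it takes over 72 s, if anything falls off the work surface, if the arm or the gripper's body presses on something with over 40 N, if the wrist force passes 120 N, or if a joint passes its speed limit or range.

## Robot

A 7-joint arm with a two-finger parallel gripper is mounted at the origin on a cart in front of the work surface, level with it; the furniture and walls round the work are solid. World frame = base frame: x ahead of the robot, y to its left, z up, the work surface at z = 0. Lengths are in mm, angles in rad, forces in N, time in s.
With the tool pointing down it reaches from about 400 to 850 mm from the base axis. Payload 6.9 kg.
Tool frame: the origin (TCP) lies midway between the tips of the shut fingers; the grasp point (between the pads) lies 19 mm behind it (robot.pinch_z is the x of the grasp point in the tool frame, in mm); x points along the fingers, z is the direction in which the jaws open and shut, and the axes are right-handed (so a half turn about x gives the same grasp; the last joint's range is limited). The gripper opens to 85 mm and grips with 20 to 120 N. Pads are 22 mm wide; open, the fingers measure 114 mm over their backs; the gripper's body (76 mm by 85 mm) begins 54 mm behind the grasp point. The pads swing forward as they close: fully open they stand 13 mm farther back than shut.
Start: joints at [1.405, 0.507, -0.238, 1.5, 0.126, 1.149, -0.155], TCP at [167.762, -602.053, 231.275] pointing down, gripper open.
Joint ranges: [-3.08, 3.08], [-0.24, 2.05], [-1.43, 1.35], [0, 2.5], [-1.52, 4.66], [0.17, 1.96], [-2.89, 2.89]. Speed limits (rad/s): [2.39, 2.39, 3.14, 3.14, 3.14, 3.14, 3.14].

## Interface

Orientations are given as a unit quaternion [x, y, z, w].
In Python, from bench import robot, kinematics, sensors, optics, order gives the robot as it stands. The module is installed in compiled form; this text tells all that it offers. Calls block until the motion is done:
- robot.goto(position, orientation): joint-space move of the TCP to a pose.
- robot.move_l(position, rate=150, frame=None, until_force=None): straight line of the TCP; frame=None keeps the orientation; rate is the mean speed in mm/s. With until_force (N) it stops when the force on the tool has changed by that much, and returns True; else False.
- robot.move_j(angles): joint-space move.
- robot.set_gripper(opening): finger opening in mm; the grip force is fixed at half the most; returns when the fingers have stopped.
- robot.sleep(seconds).
- kinematics.ik(position, orientation): joint angles nearest the present ones, or None.
- sensors.state(): the state.
- optics.get_image(name): name is "scene" or "top" or "wrist"; returns a dict with "img" (420x560x3 uint8, red, green, blue), "depth" (420x560 float32, mm along the optical axis (not along the pixel's ray), 0 where there is no reading), "fovy" (degrees; the focal length in pixels is half the picture's height over the tangent of half this angle, whatever the lens; pixels are square), "cx", "cy" (the principal point, pixels), "rvec" (rotation vector, rad) and "tvec" (3), from world to camera coordinates, as OpenCV has them. Camera axes: x right, y down, z forward; pixel columns grow to the right and rows downward; lengths in mm; the calibration is good to about 2 mm. A picture is of the moment at which its call begins.
A pose or a line that the arm cannot do raises robot.IKError and nothing moves.
- order.finish_job(): hands the job in, once; it reports no verdict.
The state is a dict: "t": time; "joint_positions": joint angles; "dq": joint speeds; "joint_efforts": joint torques, N m; "eef_pos": TCP position; "tcp_rot": TCP orientation; "force": force on the tool from outside, world axes, zero at the start; "wrist_torque": the same for the moment, N m; "opening": finger opening in mm.
Only numpy, scipy, OpenCV 4.12 (cv2) and the standard library are available. Lean on these libraries where they do the work, as an engineer would, in place of code of your own. Each camera call takes 0.05 s, during which the arm holds its last target.

## Working session

There is one attempt and no reset: what is moved stays moved. The work goes in short steps, each a Python script; the robot and the scene stay as the last script left them, time stands still between calls to the robot, and variables do not carry over. Pictures are saved under pics/ and viewed, and the job is handed in when it is done.

```bash
ls; mkdir -p pics; python3 - <<'E'
from bench import robot, kinematics, sensors, optics, order
import cv2, numpy as np
for n in ("scene","top","wrist"):
    d=optics.get_image(n); cv2.imwrite(f"pics/{n}0.png",d["img"][:,:,::-1]); np.savez(f"{n}0.npz",**d)
    print(n,d["fovy"],d["cx"],d["cy"],d["rvec"],d["tvec"])
s=sensors.state(); print(s)
E
```

```text
pics
scene 47.196878263530195 273.3283279899152 206.36178922109804 [ 1.25502178 -2.1531913   1.01793039] [ 262.14072555  335.83117435 1126.84344264]
top 51.97462413623075 281.79922151206796 210.4199315725162 [ 2.14678101 -2.20213434  0.09351262] [  35.40765112  527.67952322 1099.04041389]
wrist 71.97466507045105 277.21080722784706 209.2746653757225 [-2.29505595  1.74546429  0.27312334] [-624.69103259  -38.76374697  380.40248857]
{'t': 0.15, 'joint_positions': array([ 1.40452128,  0.50812622, -0.2375193 ,  1.50090214,  0.12571117,
        1.14889431, -0.15479733]), 'dq': array([ 0.00082777, -0.00131713, -0.00115128, -0.00327181,  0.00038433,
        0.00129751,  0.00259947]), 'joint_efforts': array([-3.26592366e-03, -6.21010351e+01, -2.18931265e+00, -2.49839902e+01,
        1.26800820e-02,  9.10125556e-03,  1.01304471e-05]), 'eef_pos': array([ 167.59571787, -601.71714577,  230.64051068]), 'tcp_rot': array([ 0.42793235,  0.56351163, -0.42738299,  0.56273647]), 'force': array([-0.34231857, -0.21448424,  1.0655664 ]), 'wrist_torque': array([0.02691957, 0.01069742, 0.02048046]), 'opening': 85.32187063570481}
```

View pics/scene0.png

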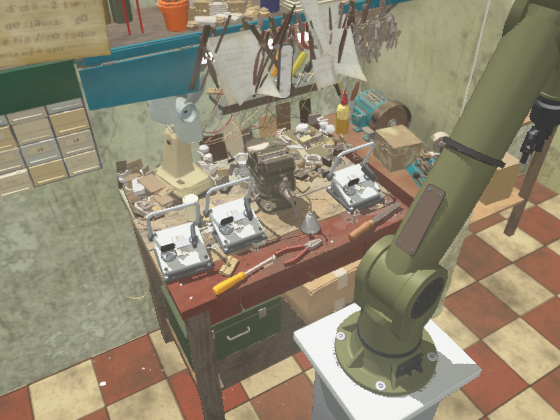

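View pics/top0.png

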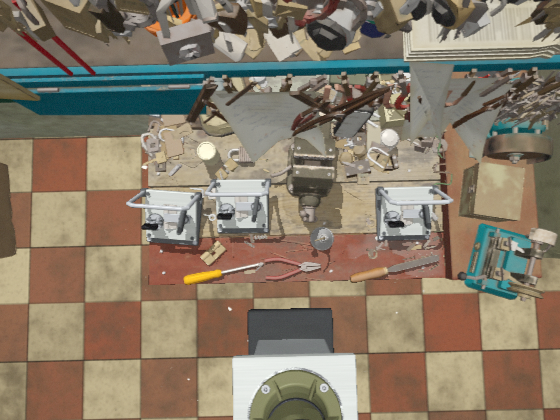

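```bash
cat > h.py <<'E'
import numpy as np, cv2
from scipy.spatial.transform import Rotation as R
def K(d):
    f=d["img"].shape[0]/2/np.tan(np.radians(float(d["fovy"]))/2)
    return np.array([[f,0,float(d["cx"])],[0,f,float(d["cy"])],[0,0,1]])
def cam(d): 
    return cv2.Rodrigues(np.asarray(d["rvec"],float))[0],np.asarray(d["tvec"],float).ravel()
def proj(d,P):
    return cv2.projectPoints(np.asarray(P,float).reshape(-1,1,3),np.asarray(d["rvec"],float),np.asarray(d["tvec"],float),K(d),None)[0].reshape(-1,2)
def cloud(d):
    Rm,t=cam(d);k=K(d);h,w=d["depth"].shape
    v,u=np.mgrid[:h,:w];z=d["depth"].astype(float)
    P=np.stack([(u-k[0,2])/k[0,0]*z,(v-k[1,2])/k[1,1]*z,z],-1)
    W=(P-t)@Rm; W[z==0]=np.nan
    return W
def load(n): return dict(np.load(n+".npz"))
E
python3 - <<'E'
from h import *
for n,boxes in(("top0",[(115,180,100,75),(195,170,100,75),(365,175,100,75)]),("scene0",[(135,195,100,90),(195,170,80,90),(315,130,80,90)])):
    d=load(n);t=[cv2.resize(d["img"][y:y+h,x:x+w,::-1],None,fx=4,fy=4,interpolation=cv2.INTER_CUBIC) for x,y,w,h in boxes]
    t=[cv2.resize(i,(400,300 if n=='top0' else 360)) for i in t]
    cv2.imwrite(f"pics/z_{n}.png",cv2.resize(np.hstack(t),None,fx=.66,fy=.66) if 0 else np.vstack([np.hstack(t[:2]),np.hstack([t[2],t[2]*0])])[:600] if n=='top0' else np.hstack(t[:2]))
E
```

```text
(no output)
```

View pics/z_top0.png

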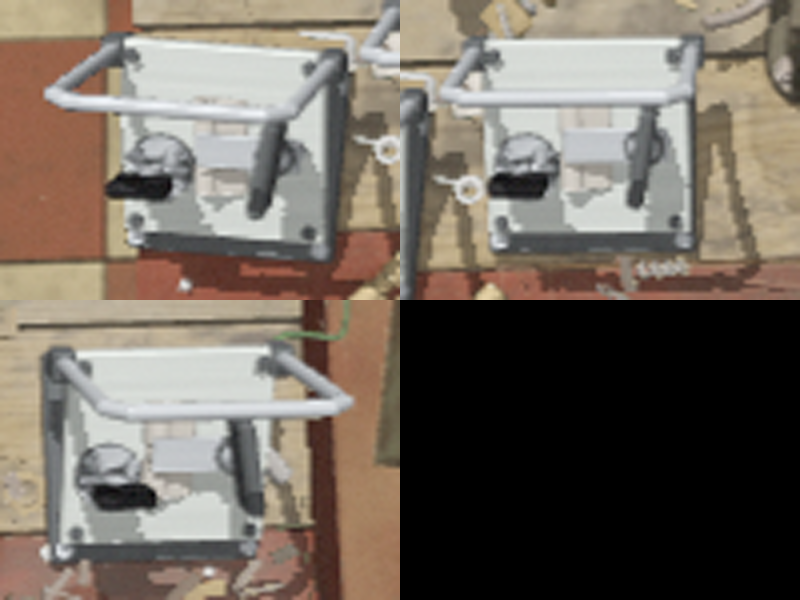

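```bash
python3 - <<'E'
from h import *
d=load("top0");W=cloud(d);img=d["img"].astype(int)
for nm,(x,y,w,h) in zip("LMR",[(115,180,100,75),(208,170,75,75),(365,175,100,75)]):
    P=W[y:y+h,x:x+w].reshape(-1,3);I=img[y:y+h,x:x+w].reshape(-1,3)
    br=I.min(1)>170; sat=I.max(1)-I.min(1)<30
    m=br&sat&(P[:,2]>15)&(P[:,2]<100)
    Q=P[m]
    for _ in range(6):
        c=Q.mean(0);u,s,vt=np.linalg.svd(Q-c,full_matrices=False);n=vt[2]*np.sign(vt[2,2])
        r=(P-c)@n; Q=P[m&(abs(r)<3)]
    print(nm,len(Q),c,n,"tilt",np.degrees(np.arccos(n[2])),"yaw",np.degrees(np.arctan2(-n[1],-n[0])), "resid",np.std((Q-c)@n))
    r=(P-c)@n
    dk=(I.max(1)<50)&(r>30)&(r<75)
    T=P[dk];print(" tee",len(T),T.mean(0),"h",np.percentile(r[dk],[5,50,95]), T.min(0),T.max(0))
    wb=(r>42)&(r<60)&(I.max(1)<140)&~dk
    T=P[wb];print(" wing",len(T),T.mean(0),np.percentile(r[wb],[5,50,95]))
E
```

```text
L 896 [538.99140621 302.23295006  61.00697372] [-0.36932982  0.02666761  0.92891567] tilt 21.733585866946818 yaw -4.129897543384246 resid 1.4895742461524986
 tee 73 [491.80429743 341.10643373  95.92552672] h [40.4259328  52.73866796 57.98204973] [484.42835516 265.81807044  80.06754642] [497.61921386 361.9582642  103.87809297]
 wing 153 [501.65203778 285.91565993 100.87086241] [43.55136127 50.72652748 56.02274759]
M 890 [558.69534939 125.29918242  59.32630519] [-0.37815687  0.01174866  0.92566697] tilt 22.23085516802027 yaw -1.7795054481316952 resid 1.4854459598579175
 tee 61 [511.81106198 160.5640252   97.85206013] h [45.31384006 55.30595648 59.8321118 ] [506.48626559 145.68248377  88.73864232] [517.52113734 177.06214262 105.0214436 ]
 wing 133 [523.74111713 102.80529793 100.0961865 ] [45.78011177 50.3810402  57.04151165]
R 945 [ 527.29972345 -292.93657767   58.12006827] [-3.74004344e-01 -6.38598817e-04  9.27426732e-01] tilt 21.962822266050757 yaw 0.09783036499360404 resid 1.4630144098464486
 tee 83 [ 484.28093455 -259.96669093   96.42254979] h [40.74458092 53.60603487 59.16607398] [ 476.40670463 -328.19707134   84.14161572] [ 518.30343308 -237.04933578  104.72582045]
 wing 149 [ 496.70869768 -316.28418089   99.64742515] [44.21791005 50.01587714 56.24360497]
```

```bash
cat >> h.py <<'E'
def frame(yaw,tilt=np.radians(22)):
    # stand frame axes (deck): s up-slope, l left, n normal
    s=np.array([np.cos(yaw)*np.cos(tilt),np.sin(yaw)*np.cos(tilt),np.sin(tilt)])
    l=np.array([-np.sin(yaw),np.cos(yaw),0]); return s,l,np.cross(s,l)
def quat(xdir,zdir):
    x=xdir/np.linalg.norm(xdir); z=zdir-x*(zdir@x); z/=np.linalg.norm(z); y=np.cross(z,x)
    return R.from_matrix(np.stack([x,y,z],1)).as_quat()
E
python3 - <<'E'
from h import *
from bench import robot,kinematics,sensors
d=load("wrist0");Rm,t=cam(d);s=sensors.state()
Rt=R.from_quat(s["tcp_rot"]).as_matrix()
print("cam in tool",Rt.T@(-Rm.T@t-s["eef_pos"]),"\n cam axes in tool (cols)\n",(Rt.T@Rm.T).round(3), robot.pinch_z)
S,l,n=frame(0)
for nm,p,yw in(("L",[510,286,100],-.07),("M",[530,103,100],-.03),("R",[500,-316,100],0.05)):
    S,l,n=frame(yw)
    for lab,off in(("wing",0*l),("tee",76*l-16*S)):
      for a in (0,90,180,270):
        z=np.cos(np.radians(a))*l+np.sin(np.radians(a))*S
        q=quat(-n,z)
        for h in(0,140):
            try: j=kinematics.ik(np.array(p)+off+h*n,q)
            except Exception as e: j=None
            print(nm,lab,a,h,None if j is None else np.round(j,2))
E
```

```text
cam in tool [-142.97553247   77.98780253    0.31913006] 
 cam axes in tool (cols)
 [[-0.    -0.304  0.953]
 [-0.002 -0.953 -0.304]
 [ 1.    -0.002 -0.   ]] -18.700000000000003
L wing 0 0 [ 0.02  0.78 -1.23  2.07  1.34  1.11 -0.42]
L wing 0 140 [ 0.05  0.45 -1.22  1.99  0.94  1.05 -0.13]
L wing 90 0 [-0.29  0.55 -0.63  2.08  1.14  0.68 -1.83]
L wing 90 140 [-0.05  0.38 -1.03  1.99  0.86  0.94 -1.61]
L wing 180 0 [-0.96  0.52  0.36  2.09  0.29  0.29 -2.58]
L wing 180 140 [-1.08  0.27  0.36  2.01  0.31  0.64 -2.62]
L wing 270 0 [ 0.02  0.78 -1.23  2.07  1.34  1.11  1.15]
L wing 270 140 [ 0.05  0.45 -1.22  1.99  0.94  1.05  1.44]
L tee 0 0 [-0.13  0.85 -1.23  1.97  1.33  1.21 -0.47]
L tee 0 140 [-0.14  0.56 -1.22  1.89  1.    1.19 -0.26]
L tee 90 0 [-0.31  0.67 -0.83  1.97  1.18  0.89 -1.94]
L tee 90 140 [-0.23  0.48 -1.03  1.89  0.92  1.07 -1.75]
L tee 180 0 [-1.08  0.57  0.36  1.98  0.27  0.38 -2.68]
L tee 180 140 [-1.19  0.35  0.36  1.9   0.29  0.7  -2.71]
L tee 270 0 [-0.13  0.85 -1.23  1.97  1.33  1.21  1.1 ]
L tee 270 140 [-0.14  0.56 -1.22  1.89  1.    1.19  1.31]
M wing 0 0 [-0.1
[... 1099 characters left out ...]
-0.02  0.62  0.69]
R wing 180 0 [ 0.95  0.52 -0.4   2.05 -0.14  0.3  -0.77]
R wing 180 140 [ 1.09  0.29 -0.44  1.97 -0.23  0.63 -0.67]
R wing 270 0 [ 0.75  0.5  -0.1   2.06 -0.61  0.35 -1.88]
R wing 270 140 [ 0.78  0.27 -0.03  1.98 -0.43  0.67 -2.04]
R tee 0 0 [ 1.09  0.53 -0.76  2.21  0.77  0.25  1.36]
R tee 0 140 [ 1.47  0.29 -1.05  2.12  0.11  0.54  2.02]
R tee 90 0 [ 0.97  0.49 -0.58  2.21  0.36  0.19  0.2 ]
R tee 90 140 [ 1.28  0.23 -0.78  2.12 -0.1   0.54  0.66]
R tee 180 0 [ 0.73  0.45 -0.24  2.21 -0.57  0.2  -0.44]
R tee 180 140 [ 1.06  0.2  -0.5   2.12 -0.25  0.55 -0.74]
R tee 270 0 [ 0.69  0.45 -0.18  2.21 -0.68  0.21 -1.9 ]
R tee 270 140 [ 0.73  0.18 -0.1   2.13 -0.41  0.57 -2.14]
```

```bash
python3 - <<'E'
from h import *
from bench import robot,kinematics,sensors,optics
s=sensors.state();t0=s["t"]
p=s["eef_pos"]; robot.move_l(p+[0,0,70],rate=200)
S,l,n=frame(0.05)
tgt=np.array([500,-316,100])+30*l-8*S+150*n
robot.goto(tgt,quat(-n,l))
s=sensors.state();print(s["t"]-t0,s["eef_pos"]-tgt,s["joint_positions"].round(2))
d=optics.get_image("wrist");np.savez("wR.npz",**d,eef=s["eef_pos"],rot=s["tcp_rot"]);cv2.imwrite("pics/wR.png",d["img"][:,:,::-1])
E
```

```text
2.4583 [-0.16594007 -0.5470305  -0.12353123] [ 1.46  0.31 -0.96  2.02  0.07  0.61  2.13]
```

View pics/wR.png

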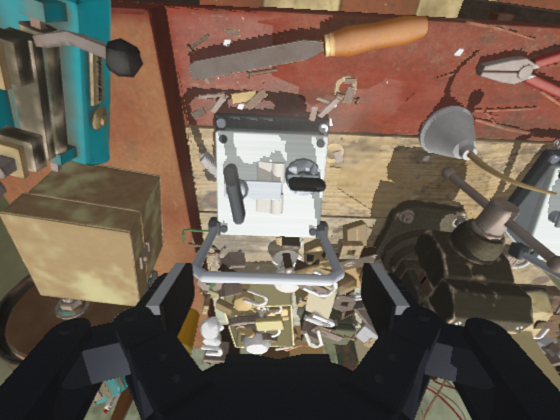

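```bash
cat >> h.py <<'E'
def measure(d,approx,yaw0,dbg=None):
    """approx: rough wing-grip world point"""
    W=cloud(d);img=d["img"].astype(int);S,l,n=frame(yaw0)
    rel=W-np.asarray(approx,float)
    a,b,c=rel@S,rel@l,rel@n   # upslope, left, out
    box=(a>-75)&(a<60)&(b>-50)&(b<125)
    br=box&(img.min(2)>150)&(img.max(2)-img.min(2)<35)&(abs(c+40)<14)
    Q=W[br]
    for k in range(8):
        c0=np.median(Q,0) if k==0 else Q.mean(0)
        nn=np.linalg.svd(Q-c0,full_matrices=False)[2][2];nn*=np.sign(nn[2])
        r=(W-c0)@nn;Q=W[br&(abs(r)<(4 if k<4 else 2))]
    print("deck",len(Q),"n",nn.round(4),"tilt",np.degrees(np.arccos(nn[2])).round(2),"std",np.std((Q-c0)@nn).round(2))
    r=(W-c0)@nn
    out={"c0":c0,"n":nn,"r":r}
    dark=img.max(2)<110
    def comp(mask,name):
        nc,lab,st,ce=cv2.connectedComponentsWithStats(mask.astype(np.uint8))
        k=1+np.argmax(st[1:,4]);m=lab==k
        P=W[m]; 
        e1=np.array([1,0,0])-nn*nn[0];e1/=np.linalg.norm(e1);e2=np.cross(nn,e1)
        uv=np.stack([(P-c0)@e1,(P-c0)@e2],1).astype(np.float32)
        (cx,cy),(w,h),ang=cv2.minAreaRect(uv)
        if w<h: w,h=h,w;ang+=90
        ang=(ang+90)%180-90
        vals=np.percentile(r[m],[10,50,90]).round(1)
        C=c0+cx*e1+cy*e2
        md=uv.mean(0)
        print(name,st[k],"rect",(round(w,1),round(h,1)),"ang_from_upslope",round(ang,2),"r",vals,"deckpt",C.round(1),"mean",(c0+md[0]*e1+md[1]*e2).round(1))
        return C,ang,m
    near=box
    out["wing"]=comp(near&(abs(b)<35)&(r>45)&(r<56),"wing")
    out["tee"]=comp(near&(b>40)&(r>51)&(r<64),"tee")
    return out
E
python3 - <<'E'
from h import *
d=load("wR")
o=measure(d,[500,-316,100],0.05)
i=d["img"].copy(); i[o["wing"][2]]=[255,0,0]; i[o["tee"][2]]=[0,255,0]
c=lambda a:cv2.resize(a[100:300,180:360,::-1],None,fx=2.2,fy=2.2,interpolation=cv2.INTER_NEAREST)
cv2.imwrite("pics/wRm.png",np.hstack([c(d["img"]),c(i)]))
E
```

```text
deck 6013 n [-0.3773 -0.0164  0.9259] tilt 22.19 std 0.85
wing [223 166  22  59 656] rect (62.7, 12.1) ang_from_upslope 11.34 r [47.  49.9 51.2] deckpt [ 512.  -332.7   53.6] mean [ 511.  -332.2   53.2]
tee [289 180  37  12 376] rect (36.8, 11.7) ang_from_upslope -88.42 r [52.6 54.6 55.9] deckpt [ 497.4 -257.1   49. ] mean [ 497.  -257.1   48.8]
```

View pics/wRm.png

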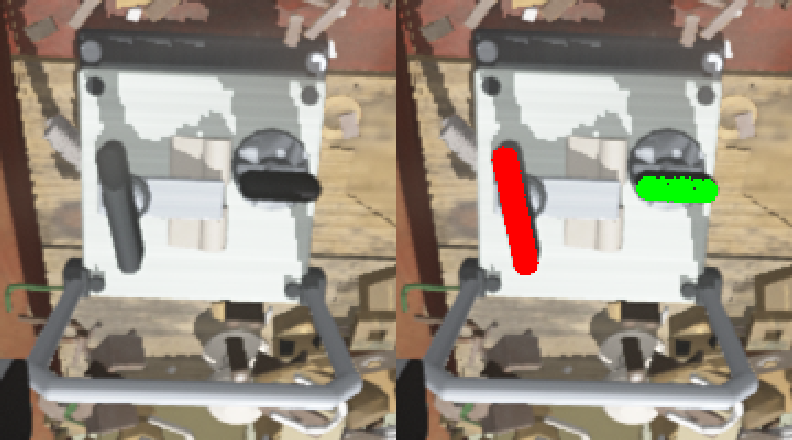

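```bash
cat >> h.py <<'E'
def wingpose(o,shift=5.0,out=43.0,flip=1):
    n=o["n"];C,ang,_=o["wing"];e1=np.array([1,0,0])-n*n[0];e1/=np.linalg.norm(e1)
    b=R.from_rotvec(n*np.radians(ang)).apply(e1); z=np.cross(n,b)*flip
    return C-shift*b+n*(out-18.7),quat(-n,z),n,b
def grab_wing(o,shift=5.0,out=43.0,pre=75,via_goto=True):
    from bench import robot,sensors
    p,q,n,b=wingpose(o,shift,out)
    t0=sensors.state()["t"]
    robot.goto(p+pre*n,q); robot.set_gripper(40)
    hit=robot.move_l(p,rate=100,until_force=10)
    s=sensors.state();print("descend hit",hit,"err",(s["eef_pos"]-p).round(2),"t",round(s["t"]-t0,2))
    return hit,n
def wr(n):
    from bench import sensors
    s=sensors.state();return s["t"],s["force"],s["wrist_torque"]@n,s["opening"]
E
python3 - <<'E'
from h import *
from bench import robot,sensors,optics
d=load("wR");o=measure(d,[500,-316,100],0.05)
hit,n=grab_wing(o)
print(wr(n))
if not hit:
    f0=wr(n)
    robot.set_gripper(0); robot.sleep(.2)
    f1=wr(n);print("gripped",f1,"dF",(f1[1]-f0[1]).round(1),"dT",round(f1[2]-f0[2],3))
E
```

```text
deck 6013 n [-0.3773 -0.0164  0.9259] tilt 22.19 std 0.85
wing [223 166  22  59 656] rect (62.7, 12.1) ang_from_upslope 11.34 r [47.  49.9 51.2] deckpt [ 512.  -332.7   53.6] mean [ 511.  -332.2   53.2]
tee [289 180  37  12 376] rect (36.8, 11.7) ang_from_upslope -88.42 r [52.6 54.6 55.9] deckpt [ 497.4 -257.1   49. ] mean [ 497.  -257.1   48.8]
descend hit False err [ 0.13 -0.08  0.32] t 1.93
(4.5833, array([0.72411102, 0.19660466, 0.30753892]), np.float64(0.02014588639292166), 39.89103501113511)
gripped (5.1417, array([-3.2386855 ,  2.13447014,  6.49652842]), np.float64(-0.010583435898238019), 10.849971598817108) dF [-4.   1.9  6.2] dT -0.031
```

```bash
cat >> h.py <<'E'
def twist(n,total,step=0.02,cap=0.55,T0=0.0):
    from bench import robot,sensors
    j0=np.array(sensors.state()["joint_positions"]);k=0;log=[]
    sg=np.sign(total)
    while k+step<=abs(total)+1e-9:
        k+=step;j=j0.copy();j[6]+=sg*k;robot.move_j(j)
        s=sensors.state();T=s["wrist_torque"]@n-T0
        log.append((round(s["joint_positions"][6]-j0[6],3),round(T,3)))
        if abs(T)>cap: print("cap");break
    print(log,"F",s["force"].round(1),"t",s["t"]);return j0
E
python3 - <<'E'
from h import *
n=np.array([-.3773,-.0164,.9259])
twist(n,-0.10,0.02,0.45)
E
```

```text
[(np.float64(-0.02), np.float64(0.099)), (np.float64(-0.039), np.float64(0.211)), (np.float64(-0.059), np.float64(0.249)), (np.float64(-0.08), np.float64(0.217)), (np.float64(-0.1), np.float64(0.232))] F [-2.1  3.1  4.9] t 6.3917
```

```bash
python3 - <<'E'
from h import *
from bench import robot,sensors,optics
n=np.array([-.3773,-.0164,.9259]);n/=np.linalg.norm(n)
s=sensors.state();p=s["eef_pos"];Rt=R.from_quat(s["tcp_rot"])
b=-Rt.as_matrix()[:,1];A=p+5*b
for k in range(1,7):
    r=R.from_rotvec(-n*0.295*k/6)
    robot.move_l(A+r.apply(p-A),rate=10,frame=(r*Rt).as_quat())
    s=sensors.state();print(round(s["t"],2),round(s["wrist_torque"]@n,3),s["force"].round(1))
robot.set_gripper(40)
robot.move_l(sensors.state()["eef_pos"]+75*n,rate=150)
S,l,nn=frame(0.02)
robot.goto(np.array([512,-332.7,53.6])+30*l-8*S+190*n,quat(-n,l))
s=sensors.state();print(s["t"])
d=optics.get_image("wrist");np.savez("wR2.npz",**d);cv2.imwrite("pics/wR2.png",d["img"][100:400,100:460,::-1])
o=measure(d,[500,-316,100],0.05)
E
```

```text
6.64 0.153 [-2.4  3.2  4.3]
6.89 0.209 [-3.1  2.9  4.3]
7.14 0.269 [-2.   3.4  5.1]
7.39 0.232 [-3.1  3.8  4.1]
7.64 0.233 [-3.3  4.   5.6]
7.89 0.17 [-2.8  4.2  5.2]
9.4
deck 5868 n [-0.3754 -0.0196  0.9267] tilt 22.08 std 0.87
wing [241 175  19  59 661] rect (62.8, 11.9) ang_from_upslope -8.65 r [47.2 49.8 51.1] deckpt [ 512.1 -332.3   53.6] mean [ 510.7 -331.9   53. ]
tee [306 187  38  12 374] rect (37.0, 11.5) ang_from_upslope -89.21 r [52.2 54.3 55.7] deckpt [ 497.4 -256.7   49.2] mean [ 496.6 -256.9   48.9]
```

View pics/wR2.png

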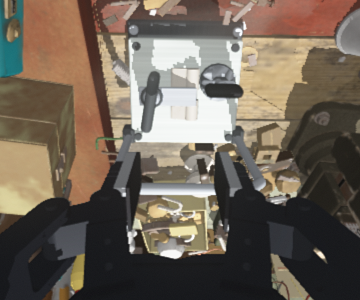

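```bash
python3 - <<'E'
from h import *
from bench import robot,sensors,optics
n=np.array([-.3764,-.018,.9263]);n/=np.linalg.norm(n)
C=np.array([497.4,-256.9,49.1]);e1=np.array([1,0,0])-n*n[0];e1/=np.linalg.norm(e1)
z=R.from_rotvec(n*np.radians(1.2)).apply(e1)
q=quat(-n,z);p=C+n*(46.5-18.7)
robot.goto(p+75*n,q)
print("j",sensors.state()["joint_positions"].round(2))
hit=robot.move_l(p,rate=100,until_force=10)
f0=wr(n);print("hit",hit,f0)
if not hit:
    robot.set_gripper(0);robot.sleep(.2)
    f1=wr(n);print("gripped",f1,"dFn",(f1[1]-f0[1])@n)
E
```

```text
j [ 0.96  0.37 -0.45  2.17 -0.19  0.32  0.76]Traceback (most recent call last):
  File "<stdin>", line 9, in <module>
bench.IKError: the arm cannot follow that straight line within its joint ranges
```

```bash
cat > tee.py <<'E'
from h import *
n=np.array([-.3764,-.018,.9263]);n/=np.linalg.norm(n)
C=np.array([497.4,-256.9,49.1]);e1=np.array([1,0,0])-n*n[0];e1/=np.linalg.norm(e1)
z=R.from_rotvec(n*np.radians(1.2)).apply(e1)
q=quat(-n,z);p=C+n*(46.5-18.7)
qa=lambda a:(R.from_rotvec(-n*np.radians(a))*R.from_quat(q)).as_quat()
E
python3 - <<'E'
from tee import *
from bench import kinematics
for a in(0,180,-90,90):
  for h in(0,18,40,75,130):
    j=kinematics.ik(p+h*n,qa(a));print(a,h,None if j is None else j.round(2))
E
```

```text
0 0 [ 0.62  0.49 -0.04  2.2  -1.01  0.24  1.57]
0 18 [ 0.89  0.48 -0.41  2.19 -0.17  0.18  0.73]
0 40 [ 0.92  0.44 -0.42  2.19 -0.18  0.23  0.74]
0 75 [ 0.96  0.37 -0.45  2.17 -0.2   0.32  0.76]
0 130 [ 1.05  0.27 -0.5   2.13 -0.23  0.47  0.8 ]
180 0 [ 1.22  0.66 -0.96  2.19  1.15  0.37  2.56]
180 18 [ 1.28  0.65 -1.04  2.19  1.09  0.42  2.62]
180 40 [ 1.37  0.65 -1.17  2.18  1.05  0.5   2.65]
180 75 [ 0.96  0.37 -0.45  2.17 -0.2   0.32  0.76]
180 130 [-0.14  0.45  1.15  2.15 -1.05  0.87 -1.46]
-90 0 [ 1.02  0.56 -0.64  2.2   0.67  0.18  1.46]
-90 18 [ 1.04  0.52 -0.63  2.19  0.46  0.21  1.67]
-90 40 [ 1.11  0.48 -0.71  2.19  0.43  0.26  1.7 ]
-90 75 [ 1.23  0.44 -0.84  2.17  0.37  0.35  1.76]
-90 130 [ 1.41  0.36 -1.    2.13  0.23  0.48  1.9 ]
90 0 [ 0.7   0.5  -0.16  2.2  -0.83  0.19 -0.19]
90 18 [ 0.68  0.46 -0.12  2.2  -0.79  0.24 -0.22]
90 40 [ 0.65  0.41 -0.06  2.19 -0.75  0.3  -0.26]
90 75 [ 0.62  0.35  0.01  2.18 -0.67  0.39 -0.33]
90 130 [ 0.64  0.24  0.02  2.14 -0.53  0.52 -0.46]
```

```bash
python3 - <<'E'
from tee import *
from bench import kinematics,robot,sensors
st=sensors.state
print(st()["t"])
robot.move_l(p+130*n,rate=200)
for a,h in((-90,130),(-115,110),(-140,85),(-160,65),(-180,45)):
    j=kinematics.ik(p+h*n,qa(a)); cur=np.array(st()["joint_positions"])
    if j is None: print(a,h,"none");break
    dj=np.array(j)-cur; print(a,h,j.round(2),abs(dj).max().round(2),round(st()["t"],2))
    if a!=-90 and abs(dj).max()>0.9: print("jump");break
    robot.move_j(j)
print(st()["eef_pos"]-p, st()["t"])
E
```

```text
10.6417
-90 130 [ 1.35  0.33 -0.91  2.13  0.13  0.47  2.  ] 1.2 11.07
-115 110 [ 1.36  0.4  -0.97  2.15  0.31  0.44  2.25] 0.25 12.17
-140 85 [ 1.34  0.46 -1.    2.16  0.52  0.41  2.48] 0.23 12.52
-160 65 [ 1.32  0.52 -1.01  2.17  0.69  0.4   2.66] 0.19 12.85
-180 45 [ 1.3   0.57 -1.02  2.18  0.86  0.4   2.84] 0.19 13.14
[-17.29313507  -0.57920861  42.13072576] 13.4333
```

```bash
python3 - <<'E'
from tee import *
from bench import kinematics,robot,sensors
st=sensors.state
s=st();m=R.from_quat(s["tcp_rot"]).as_matrix();print("tool y . l(expect -1)",m[1,1],"opening",s["opening"])
hit=robot.move_l(p,rate=100,until_force=10)
f0=wr(n);print("hit",hit,f0,st()["joint_positions"].round(2),(st()["eef_pos"]-p).round(2))
if not hit:
    robot.set_gripper(0);robot.sleep(.2)
    f1=wr(n);print("gripped",f1,"dFn",(f1[1]-f0[1])@n)
E
```

```text
tool y . l(expect -1) -0.999824389252166 opening 39.7866589096143
hit False (14.0333, array([ 0.2023726 , -0.28626758,  0.66330466]), np.float64(-0.014521685995949071), 39.907677135413266) [ 1.14  0.6  -0.82  2.19  1.01  0.28  2.7 ] [ 0.05 -0.05  0.74]
gripped (14.5917, array([-4.89293948, -0.73879598,  7.01958877]), np.float64(-0.04023533918389544), 10.92901742774854) dFn 7.8137193866826244
```

```bash
python3 - <<'E'
from tee import *
from bench import robot,sensors
st=sensors.state
p0=st()["eef_pos"]
for h in(5,10,15,18.5):
    robot.move_l(p0+h*n,rate=40); s=st();print(h,round((s["eef_pos"]-p0)@n,2),"Fn",round(s["force"]@n,2),s["force"].round(1),"open",round(s["opening"],2),s["joint_positions"].round(2)[4:],round(s["t"],2))
E
```

```text
5 5.02 Fn -7.18 [ 3.1  0.5 -6.5] open 10.61 [0.99 0.3  2.72] 14.88
10 9.92 Fn -8.82 [ 3.9  0.9 -7.9] open 10.85 [0.97 0.31 2.73] 15.16
15 14.98 Fn -9.74 [ 4.3  2.2 -8.7] open 10.8 [0.96 0.32 2.75] 15.43
18.5 18.44 Fn -10.3 [ 4.5  2.4 -9.3] open 10.99 [0.95 0.33 2.76] 15.68
```

```bash
python3 - <<'E'
from tee import *
from bench import robot,sensors
st=sensors.state
j0=np.array(st()["joint_positions"]);p0=st()["eef_pos"]
for k in(30,60,90):
    j=j0.copy();j[6]-=np.radians(k);robot.move_j(j);s=st()
    print(k,(s["eef_pos"]-p0).round(2),"F",s["force"].round(1),"Tn",round(s["wrist_torque"]@n,3),round(s["opening"],2),round(s["t"],2))
E
```

```text
30 [-0.19  0.06 -0.22] F [ 3.4  1.6 -9.3] Tn -0.065 10.49 16.25
60 [-0.42  0.2  -0.28] F [ 2.5  2.4 -9.2] Tn -0.04 10.63 16.82
90 [-0.48  0.4  -0.3 ] F [ 2.1  4.6 -9.1] Tn -0.066 10.88 17.38
```

```bash
python3 - <<'E'
from tee import *
from bench import robot,sensors
st=sensors.state
p0=st()["eef_pos"]
for h in(3,5,6,7,8,9):
    robot.move_l(p0-h*n,rate=30); s=st();Fn=s["force"]@n
    print(h,round((s["eef_pos"]-p0)@n,2),"Fn",round(Fn,2),"open",round(s["opening"],2),round(s["t"],2))
    if Fn>0: break
E
```

```text
3 -3.14 Fn -9.35 open 10.85 17.64
5 -5.09 Fn -9.01 open 10.9 17.89
6 -6.01 Fn -8.45 open 11.15 18.14
7 -7.01 Fn -8.37 open 10.68 18.39
8 -7.53 Fn 3.04 open 11.04 18.64
```

```bash
python3 - <<'E'
from tee import *
from bench import robot,sensors,optics
st=sensors.state
robot.set_gripper(40);robot.sleep(.2)
robot.move_l(st()["eef_pos"]+80*n,rate=120)
S,l,nn=frame(0.02)
robot.goto(np.array([512,-332.7,53.6])+30*l-8*S+190*n,quat(-n,l))
s=st();print(s["t"],s["force"].round(1))
d=optics.get_image("wrist");np.savez("wR3.npz",**d);cv2.imwrite("pics/wR3.png",d["img"][100:400,100:460,::-1])
o=measure(d,[500,-316,100],0.05)
W=cloud(d);r=(W-o["c0"])@o["n"]
m=(r>55)&(r<75)&(np.linalg.norm(W-(C+57*n),axis=2)<30);print("tee top r",np.percentile(r[m],[10,50,90]),m.sum())
P=W[m];e2=np.cross(n,e1);uv=np.stack([(P-C)@e1,(P-C)@e2],1).astype(np.float32);print(cv2.minAreaRect(uv))
for nme in("scene","top"):
    d=optics.get_image(nme);np.savez(nme+"1.npz",**d);cv2.imwrite(f"pics/{nme}1.png",d["img"][:,:,::-1])
E
```

```text
20.4833 [-0.3  1.2  0.3]
deck 6882 n [-0.3748 -0.0011  0.9271] tilt 22.01 std 0.74
wing [241 175  19  58 660] rect (62.2, 12.0) ang_from_upslope -8.98 r [47.4 50.  51.3] deckpt [ 512.1 -333.2   53.5] mean [ 510.7 -332.9   52.9]
tee [319 174  14  36 118] rect (35.1, 8.8) ang_from_upslope -14.89 r [53.2 59.2 63.5] deckpt [ 495.8 -262.1   47. ] mean [ 492.4 -262.    45.6]
tee top r [61.13176874 66.19626404 67.77803525] 497
((-0.2371349334716797, 0.5247530937194824), (37.28757858276367, 12.307802200317383), 0.9979335069656372)
```

View pics/wR3.png

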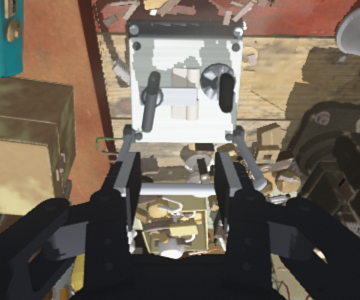

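View pics/top1.png

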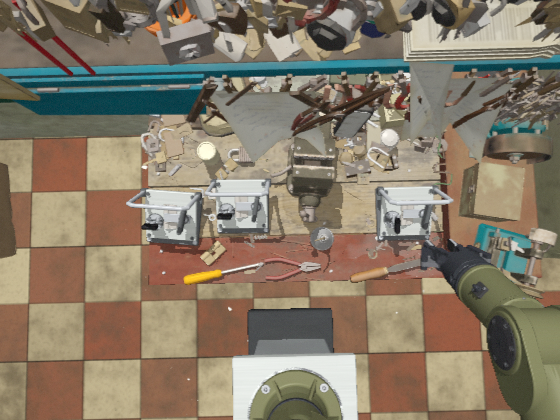

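The T-grip (wrist crop about (227,95)) now points up-slope and stands proud. The wing at (151,100) stays turned, and the other two stations and the bystanders look unchanged.

```bash
python3 - <<'E'
from bench import order
print(order.finish_job())
E
```

```text
the job is handed in; nothing more can be done
None
```

The loose screw is on the right-hand station (y ≈ -330 mm, nearest the arm's start). I turned it about 20° and flagged that station with its pin, then handed the job in at about 20.6 s.

- **Finding it:** I tried this wing first. Its torque stopped rising at about 0.23 N m and peaked at 0.27 N m. A tight screw would have reached about 0.5 N m at the same twist. I did not test the other two stations.
- **Turning it:** The camera put the bar at 11.3° before and -8.7° after, clockwise, so 20.0° of turn. It read -9.0° in the last picture, which is within the measurement noise.
- **Flagging it:** I pulled the pin out 18.4 mm and gave it a quarter turn. When I lowered it, it seated about 11 mm out. After release the T-grip stood about 11.7 mm higher than at the start, measured by camera, and was turned 90° to within about 1°.
- **One failed step:** The first straight approach to the T-grip was refused because of joint range, and nothing moved. I gripped it from the half-turned side instead.

The other two stations and the bystanders look unchanged in the last overhead picture. Before hand-in the gripper was clear of the station, with about 1 N on the wrist.

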